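Press-test three hook-on shelves and stand the jar on the firm one

ROBOT

A 7-joint arm with a two-finger parallel gripper is mounted at the origin on the work surface. World frame = base frame: x ahead of the robot, y to its left, z up, the work surface at z = 0. Lengths are in m, angles in rad, forces in N, time in s.
With the tool pointing down it reaches from about 0.4 to 0.85 m from the base axis. Payload 10.4 kg.
Tool frame: the origin (TCP) lies between the finger pads; the fingertips stand 14 mm ahead of it and the grasp point (between the pads) lies 5 mm behind it (r.finger_overhang is the z of the fingertips in the tool frame, in m); z points along the fingers, y is the line along which they close (so a half turn about z gives the same grasp; the last joint's range is limited). The gripper opens to 87 mm and grips with 3 to 60 N. Pads are 19 mm wide; open, the fingers measure 117 mm over their backs; the gripper's body (75 mm by 190 mm) begins 51 mm behind the grasp point.
Start: joints at [-1.349, 0.332, -0.065, 1.46, 0.022, 1.35, -0.088], TCP at [0.151, 0.606, 0.237] pointing down, gripper open.
Joint ranges: [-2.6, 2.6], [-0.5, 2.12], [-1.47, 1.34], [0.16, 2.42], [-1.27, 4.41], [0.06, 2.06], [-2.6, 2.6]. Speed limits (rad/s): [2.22, 2.22, 2.79, 2.79, 3.14, 3.14, 3.14].

INTERFACE

Orientations are given as a unit quaternion [x, y, z, w].
In Python, from bench import r, optics gives the robot as it stands.
- The arm moves only by the shell command python3 -m pendant 'ROWS' [FORCE]. ROWS is JSON, a list of rows, each a list of 7 numbers: the closure, from -1 (fully open) to 1 (shut), then the shift along the tool's x, y, z scaled (see below), then the turn, a rotation vector about the tool's x, y, z scaled (see below). In form: [[grip, x, y, z, rx, ry, rz], ...]. A call has 1 to 8 rows; each row is the pose to reach, as a shift and turn from the pose commanded when the call began, along the tool's axes at that moment; what a row does not reach only later rows make up. The controller multiplies each number of a shift by 0.3 m and each number of a turn by 120 degrees. A row lasts 1/8 s, in which the tool goes at most 62.5 mm and 10.7 degrees, less where a joint would pass 70% of its speed; a pose out of reach is approached as far as the arm can. A call with a number of a shift or a turn outside -1 to 1 is refused whole. A call with a gripper value outside its range is refused whole. The fingers move at their own pace and stop on an object; FORCE is the grip in N (left out, the last holds). Time passes only in rows, so rows that repeat a pose let the fingers close. It gives the time, the measured TCP pose, the force, the opening and the grip force at its end, in the units of the state.
- r.read_state(): the state, without advancing time (a new reading comes with each control period).
- optics.camera(name): name is "scene" or "top" or "wrist"; returns a dict with "pixels" (420x560x3 uint8, red, green, blue), "vfov" (degrees; the focal length in pixels is half the picture's height over the tangent of half this angle, whatever the lens; pixels are square), "cx", "cy" (the principal point, pixels), "D" ([k1, k2, p1, p2, k3] as OpenCV has them; the pictures are not rectified), "rvec" (rotation vector, rad) and "tvec" (3), from world to camera coordinates, as OpenCV has them. Camera axes: x right, y down, z forward; pixel columns grow to the right and rows downward; lengths in m; the calibration is good to about 2 mm. A picture is of the moment at which its call begins. There is no depth.
- r.close_job(): hands the job in; it is judged then, once.
The state is a dict: "time": time; "joint_positions": joint angles; "joint_vel": joint speeds; "joint_torque": joint torques, N m; "ee_pos": TCP position; "eef_rot": TCP orientation; "ft_force": force on the tool from outside, world axes, zero at the start; "torque": the same for the moment, N m; "width": finger opening in m; "grip_force": force on a finger pad.
Only numpy, scipy, OpenCV 4.12 (cv2) and the standard library are available. Lean on these libraries where they do the work, as an engineer would, in place of code of your own. Each camera call takes 0.05 s, during which the arm holds its last target. There are 200 camera calls.

TASK

The glass jar is going back on the rail rack, but two of its three hook-on shelves have cracked at the fold. Press down on the middle of each shelf in turn, from the robot's left to its right, with about 8 N (the weight of the full jar) held for a second, never with more than 15 N, and judge how far each one gives. Then set the jar down gently, upright, in the middle of the shelf that gives least and let go, leaving everything else where it is.

Things in the scene. Friction and masses are not known exactly. Their poses are not given: they have to be found in the camera images.
- rack: Steel rail rack fixed on the worktop: two posts 390 mm apart, hanging rail with its top 181 mm up, post knobs 191 mm. Origin: on the worktop under mid-rail; y along the rail to the robot's left, x away from the robot. Shelves hang at y = +115, 0, -115 mm (left, middle, right), jutting to -x, folds 10 mm before the rail, flanges rising 55 mm to it.
- jar: empty clear glass jar with a red twist cap, standing upright on the worktop to the left or the right in front of the rack; body 66 mm in diameter up to 90 mm height, then a neck, cap 58 mm in diameter from 104 to 120 mm height. About 0.35 to 0.42 kg. Origin: centre of its underside, z up along its axis. Grip it by the cap.
- pot_lid: round aluminium pot lid, 184 mm in diameter, 48 mm high with its black knob, lying on the worktop left of the rack; leave it alone. Origin centre of underside.
- plate: blue melamine plate, 200 mm in diameter, 22 mm high, on the worktop far left; leave it alone. Origin centre of underside.
- garlic_press: steel garlic press, 190 mm long, 45 mm wide, 30 mm high, lying on the worktop on the other side from the jar (a fixed 40 mm thick chopping board lies to the right of the rack, out of the way); leave it alone. Origin on its underside near its middle, x along its length.
- leaf_a: Leaf of one of three look-alike hook-on aluminium shelves; which hangs where, and which is firm, differs by start. 160 mm from fold to front edge, 95 wide, 4 thick; top level, 130 mm above the worktop; 4 to 5 mm lips at front and sides. Origin: middle of the fold (back), on the top face; the leaf runs along its -x, y across, z up. Pressed, it springs down about the fold, and back when let go.
- leaf_a_mid (a point): Point on the top face of leaf_a halfway along it, 80 mm from the fold, mid-width: where to press and where a jar stands. Moves down with the leaf. For all three shelves, under 8 N here: a firm leaf gives 2 to 3 mm here, a cracked one 7 to 12 mm; force grows in proportion to travel (firm about 3 N per mm, cracked 0.7 to 1.2).
- leaf_b: Leaf of one of three look-alike hook-on aluminium shelves; which hangs where, and which is firm, differs by start. 160 mm from fold to front edge, 95 wide, 4 thick; top level, 130 mm above the worktop; 4 to 5 mm lips at front and sides. Origin: middle of the fold (back), on the top face; the leaf runs along its -x, y across, z up. Pressed, it springs down about the fold, and back when let go.
- leaf_b_mid (a point): Point on the top face of leaf_b halfway along it, 80 mm from the fold, mid-width: where to press and where a jar stands. Moves down with the leaf. For all three shelves, under 8 N here: a firm leaf gives 2 to 3 mm here, a cracked one 7 to 12 mm; force grows in proportion to travel (firm about 3 N per mm, cracked 0.7 to 1.2).
- leaf_c: Leaf of one of three look-alike hook-on aluminium shelves; which hangs where, and which is firm, differs by start. 160 mm from fold to front edge, 95 wide, 4 thick; top level, 130 mm above the worktop; 4 to 5 mm lips at front and sides. Origin: middle of the fold (back), on the top face; the leaf runs along its -x, y across, z up. Pressed, it springs down about the fold, and back when let go.
- leaf_c_mid (a point): Point on the top face of leaf_c halfway along it, 80 mm from the fold, mid-width: where to press and where a jar stands. Moves down with the leaf. For all three shelves, under 8 N here: a firm leaf gives 2 to 3 mm here, a cracked one 7 to 12 mm; force grows in proportion to travel (firm about 3 N per mm, cracked 0.7 to 1.2).
Not all that is in view belongs to the job. There is more than one size of the jar; the one meant has the size given above.

How it is judged:
On the way, in this order (a step that is already met when the one before it is completed fails the run):
1. the shelf in the left place is pressed at its middle (within 20 mm) with 5.5 to 10.5 N for half a second (((y of leaf_a_mid in the frame of rack above 0.06 m and contact force between the fingers and leaf_a between 5.5 and 10.5 N and horizontal distance between the grasp point and leaf_a_mid below 0.02 m) or (y of leaf_b_mid in the frame of rack above 0.06 m and contact force between the fingers and leaf_b between 5.5 and 10.5 N and horizontal distance between the grasp point and leaf_b_mid below 0.02 m) or (y of leaf_c_mid in the frame of rack above 0.06 m and contact force between the fingers and leaf_c between 5.5 and 10.5 N and horizontal distance between the grasp point and leaf_c_mid below 0.02 m))), for 0.5 s.
2. the shelf in the middle place is pressed at its middle (within 20 mm) with 5.5 to 10.5 N for half a second (((y of leaf_a_mid in the frame of rack between -0.06 and 0.06 m and contact force between the fingers and leaf_a between 5.5 and 10.5 N and horizontal distance between the grasp point and leaf_a_mid below 0.02 m) or (y of leaf_b_mid in the frame of rack between -0.06 and 0.06 m and contact force between the fingers and leaf_b between 5.5 and 10.5 N and horizontal distance between the grasp point and leaf_b_mid below 0.02 m) or (y of leaf_c_mid in the frame of rack between -0.06 and 0.06 m and contact force between the fingers and leaf_c between 5.5 and 10.5 N and horizontal distance between the grasp point and leaf_c_mid below 0.02 m))), for 0.5 s.
3. the shelf in the right place is pressed at its middle (within 20 mm) with 5.5 to 10.5 N for half a second (((y of leaf_a_mid in the frame of rack below -0.06 m and contact force between the fingers and leaf_a between 5.5 and 10.5 N and horizontal distance between the grasp point and leaf_a_mid below 0.02 m) or (y of leaf_b_mid in the frame of rack below -0.06 m and contact force between the fingers and leaf_b between 5.5 and 10.5 N and horizontal distance between the grasp point and leaf_b_mid below 0.02 m) or (y of leaf_c_mid in the frame of rack below -0.06 m and contact force between the fingers and leaf_c between 5.5 and 10.5 N and horizontal distance between the grasp point and leaf_c_mid below 0.02 m))), for 0.5 s.
At the end, for the whole second after the job is handed in: The jar stands at rest, let go, upright within 0.05 rad, its centre within 25 mm of the middle of one shelf, and that shelf, bearing it, dips no more than 0.027 rad, which only the firm one can (((horizontal distance between jar and leaf_a_mid below 0.025 m and contact force between jar and leaf_a above 1.5 N and angle between leaf_a's own z axis and vertical below 0.027 rad) or (horizontal distance between jar and leaf_b_mid below 0.025 m and contact force between jar and leaf_b above 1.5 N and angle between leaf_b's own z axis and vertical below 0.027 rad) or (horizontal distance between jar and leaf_c_mid below 0.025 m and contact force between jar and leaf_c above 1.5 N and angle between leaf_c's own z axis and vertical below 0.027 rad)) and angle between jar's own z axis and vertical below 0.05 rad and linear speed of jar below 0.01 m/s); the robot touches nothing.
It fails at once if a shelf is pressed by the fingers with more than 18 N (contact force between the fingers and leaf_a above 18 N or contact force between the fingers and leaf_b above 18 N or contact force between the fingers and leaf_c above 18 N).
It fails at once if the jar is set down on a shelf with more than 18 N (contact force between jar and leaf_a above 18 N or contact force between jar and leaf_b above 18 N or contact force between jar and leaf_c above 18 N).
It fails at once if the jar is tipped over or dropped askew (angle between jar's own z axis and vertical above 0.4 rad).
It fails at once if the pot lid, plate or garlic press is pushed more than 20 mm (distance of any of pot_lid, plate, garlic_press from where it was at the start of the episode above 0.02 m).
It also fails if it takes over 72 s, if anything falls off the work surface, if the arm or the gripper's body presses on something with over 40 N, if the wrist force passes 120 N, or if a joint passes its speed limit or range.

## Working session

There is one attempt and no reset: what is moved stays moved. The work goes in short steps, Python scripts to look and compute and a shell command to move; the robot and the scene stay as the last step left them, time stands still between calls to the robot, and variables do not carry over. Pictures are saved under pics/ and viewed, at most 10 in all, crops included, and the job is handed in when it is done.

```bash
mkdir -p pics; ls
python3 - <<'E'
from bench import r, optics
import cv2
for n in("scene","top"):
    c=optics.camera(n); cv2.imwrite(f"pics/{n}0.png",c["pixels"][:,:,::-1]); print(n,{k:v for k,v in c.items() if k!="pixels"})
print(r.read_state(), r.finger_overhang)
E
```

```text
pics
scene {'vfov': 55.03923789668265, 'cx': 274.88930298672864, 'cy': 208.02150344752613, 'D': array([0.00878309, 0.        , 0.        , 0.        , 0.        ]), 'rvec': array([ 2.32209559,  0.93960382, -0.29902381]), 'tvec': array([-0.41819895, -0.1343167 ,  1.3790737 ])}
top {'vfov': 51.44156272862009, 'cx': 278.23830083579094, 'cy': 200.98840305849015, 'D': array([-0.10458953,  0.        ,  0.        ,  0.        ,  0.        ]), 'rvec': array([ 2.2037411 , -2.15362436,  0.12390813]), 'tvec': array([0.08848588, 0.49281496, 1.3672319 ])}
{'time': 0.1, 'joint_positions': array([-1.3485792 ,  0.33276837, -0.06470277,  1.46086745,  0.02161413,
        1.34988531, -0.08847873]), 'joint_vel': array([ 8.96855005e-04, -1.66431772e-03, -9.61464764e-04, -2.99599490e-03,
       -5.03268040e-05, -1.71129788e-03, -2.49279425e-05]), 'joint_torque': array([ 9.05454381e-04, -6.24539495e+01,  2.41882220e-02, -3.90714169e+01,
       -6.14705100e-02,  3.65491002e-02,  9.22046320e-05]), 'ee_pos': array([0.15141277, 0.60604392, 0.23585384]), 'eef_rot': array([ 1.22080039e-01,  9.92520067e-01, -6.14919919e-04, -4.07429532e-05]), 'ft_force': array([ 0.39199566, -0.00535704,  0.65965382]), 'torque': array([ 0.06590451, -0.01325222, -0.02543106]), 'grip_force': 0.0, 'width': 0.0871303089276942} 0.014
```

View pics/scene0.png

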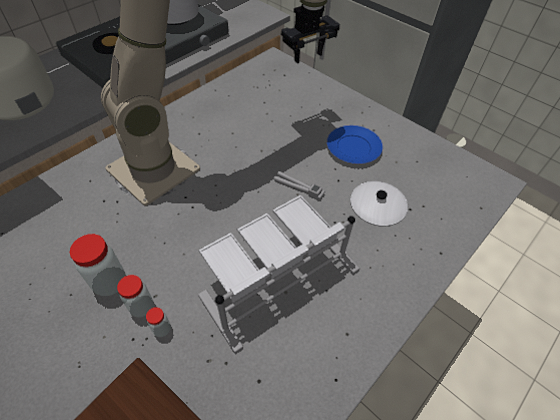

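View pics/top0.png

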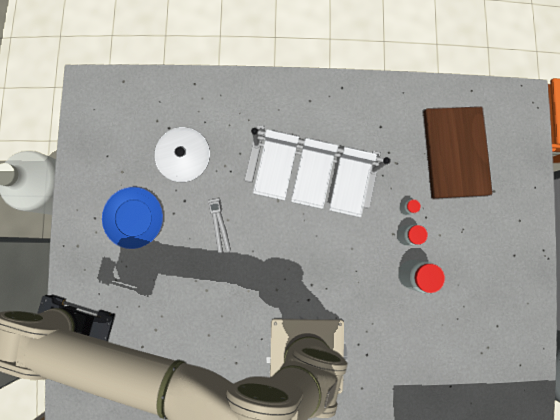

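Candidates for the jar: big (top 430,278 / scene 89,250), medium (418,235 / 130,286) and small (414,206 / 155,317). The knobs are at top (254,131) and (386,160). I'll measure them next.

```bash
cat > h.py <<'E'
import numpy as np, cv2
from bench import r, optics
def K(c):
    f=c["pixels"].shape[0]/2/np.tan(np.radians(c["vfov"]/2)); return np.array([[f,0,c["cx"]],[0,f,c["cy"]],[0,0,1.]])
def ray(c,uv):
    n=cv2.undistortPoints(np.array(uv,float).reshape(-1,1,2),K(c),c["D"]).reshape(-1,2)
    R=cv2.Rodrigues(c["rvec"])[0]; return -R.T@c["tvec"], np.c_[n,np.ones(len(n))]@R
def at(c,uv,z):
    o,d=ray(c,uv); return o+d*((z-o[2])/d[:,2])[:,None]
def proj(c,p): return cv2.projectPoints(np.array(p,float).reshape(-1,1,3),c["rvec"],c["tvec"],K(c),c["D"])[0].reshape(-1,2)
def tri(c1,u1,c2,u2):
    o1,d1=ray(c1,u1);o2,d2=ray(c2,u2);d1=d1[0];d2=d2[0]
    s=np.linalg.lstsq(np.c_[d1,-d2],o2-o1,rcond=None)[0]
    a,b=o1+s[0]*d1,o2+s[1]*d2; return (a+b)/2,np.linalg.norm(a-b)
E
python3 - <<'E'
from h import *
t=optics.camera("top"); s=optics.camera("scene")
def red(c):
    p=c["pixels"].astype(int); m=((p[...,0]>110)&(p[...,1]<70)&(p[...,2]<70)).astype(np.uint8)
    n,l,st,ce=cv2.connectedComponentsWithStats(m); return [(ce[i].round(1),st[i]) for i in range(1,n) if st[i,4]>60]
for c in(t,s):
    for x in red(c): print(x)
kn=at(t,[(254.5,131),(386.5,160)],.186); print(kn,np.linalg.norm(kn[0]-kn[1]))
print("tri knobs",tri(t,[(254.5,131)],s,[(351.5,220)]),tri(t,[(386.5,160)],s,[(220,300)]))
# leaf corners
q=at(t,[(271,136),(301,142),(291,200),(254,192),(331,216),(361,216)],.13);print(q)
for name,uv in (("top",[(430,278),(418,235),(414,206)]),): 
    for k,h in zip(uv,(.18,.12,.085)): print(at(t,[k],h))
a=cv2.resize(t["pixels"][180:300,380:460],None,fx=5,fy=5,interpolation=cv2.INTER_CUBIC)
b=cv2.resize(s["pixels"][225:345,60:180],None,fx=4,fy=4); b=cv2.resize(b,(400,600)) 
cv2.imwrite("pics/jars.png",np.hstack([a,b])[:,:,::-1])
E
```

```text
(array([551.1, 114.2]), array([548,  85,   7,  59, 105], dtype=int32))
(array([413. , 205.9]), array([407, 200,  13,  13, 126], dtype=int32))
(array([417.1, 234.4]), array([408, 225,  19,  19, 274], dtype=int32))
(array([429.5, 277.7]), array([416, 264,  28,  28, 625], dtype=int32))
(array([ 86.9, 248. ]), array([ 70, 234,  35,  29, 774], dtype=int32))
(array([128.7, 285.2]), array([117, 275,  25,  22, 405], dtype=int32))
(array([154.1, 315. ]), array([146, 307,  17,  17, 219], dtype=int32))
[[ 0.67451791  0.17470112  0.186     ]
 [ 0.60045964 -0.20634437  0.186     ]] 0.38817559277431307
tri knobs (array([0.67701261, 0.17572359, 0.17992788]), np.float64(0.0022945256072604355)) (array([ 0.60202329, -0.2067036 ,  0.18153666]), np.float64(0.0021291150052998565))
[[ 0.67508305  0.12738418  0.13      ]
 [ 0.65912278  0.03721031  0.13      ]
 [ 0.48399318  0.06385835  0.13      ]
 [ 0.50508535  0.17341821  0.13      ]
 [ 0.43946993 -0.05494911  0.13      ]
 [ 0.44144262 -0.14412552  0.13      ]]
[[ 0.265605  -0.3341639  0.18     ]]
[[ 0.38879886 -0.31959699  0.12      ]]
[[ 0.47903038 -0.31941802  0.085     ]]
```

View pics/jars.png

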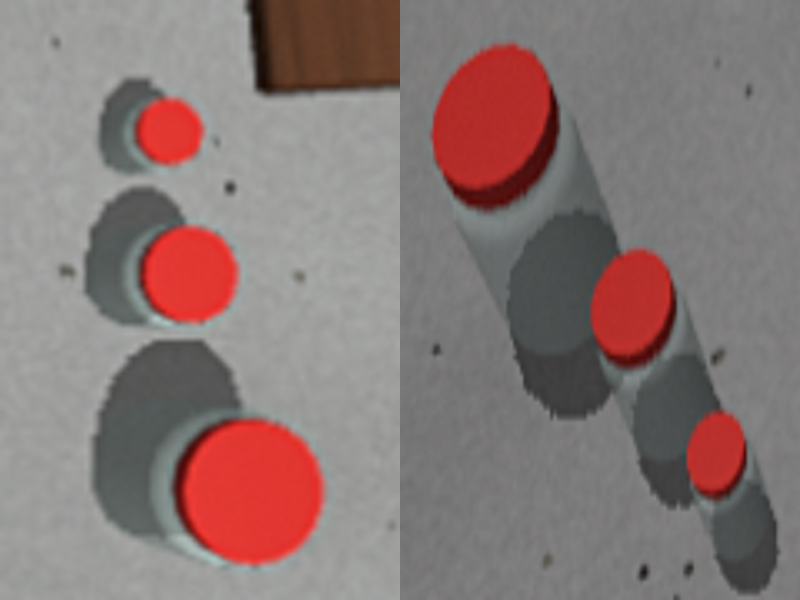

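The sizes single out the jar: the medium cap is 19 px ≈ 58 mm across, at (0.389, -0.320). The big and small caps measure ≈83 and 41 mm. The rack knobs come out 388 mm apart (390 given), so the rack pose is good. The left, middle and right presses go at about (0.571, 0.114), (0.549, 0.001) and (0.527, -0.112). I'll write a conversion helper and start moving left with the gripper shut.

```bash
cat >> h.py <<'E'
from scipy.spatial.transform import Rotation as Ro
RO=np.array([.6385,-.0157]);YA=np.array([.191,.9816]);XA=np.array([.9816,-.191])
def mid(y): return RO-.09*XA+y*YA
def need(p,ydir=None):  # print row values from the measured pose to TCP at p
    s=r.read_state();R=Ro.from_quat(s["eef_rot"]);d=R.inv().apply(np.array(p)-s["ee_pos"])/.3
    ty=R.apply([0,1,0]);tz=R.apply([0,0,1]); w=np.cross(tz,[0,0,-1])
    if ydir is not None: w=w+np.array([0,0,np.arctan2(ty[0]*ydir[1]-ty[1]*ydir[0],ty[:2]@ydir)])
    print("row",d.round(4),(R.inv().apply(w)/np.radians(120)).round(4),"ee",s["ee_pos"].round(4),"F",s["ft_force"].round(2),"t",s["time"])
E
python3 -m pendant '[[1,-0.9,-0.63,-0.05,0,0,0],[1,-0.9,-0.63,-0.05,0,0,0],[1,-0.9,-0.63,-0.05,0,0,0],[1,-0.9,-0.63,-0.05,0,0,0],[1,-0.9,-0.63,-0.05,0,0,0],[1,-0.9,-0.63,-0.05,0,0,0],[1,-0.9,-0.63,-0.05,0,0,0]]' 20
python3 -c "
from h import *
need([*mid(.115),.2],YA)"
```

```text
time: 1.08
ee_pos: [0.368, 0.3572, 0.2516]
eef_rot: [0.123, 0.992, 0.0, -0.0]
ft_force: [-0.6, 0.6, -0.0]
width: 0.0251
grip_force: 0.0
row [-0.8575 -0.6186  0.1718] [ 0.0002 -0.     -0.0261] ee [0.368  0.3572 0.2516] F [-0.55  0.64 -0.03] t 1.075
```

```bash
python3 -m pendant '[[1,-0.855,-0.615,0,0,0,-0.026],[1,-0.855,-0.615,0,0,0,-0.026],[1,-0.855,-0.615,0,0,0,-0.026],[1,-0.855,-0.615,0,0,0,-0.026],[1,-0.855,-0.615,0.15,0,0,-0.026],[1,-0.855,-0.615,0.2,0,0,-0.026],[1,-0.855,-0.615,0.25,0,0,-0.026],[1,-0.855,-0.615,0.25,0,0,-0.026]]'
python3 - <<'E'
from h import *
need([*mid(.115),.15],YA)
t=optics.camera("top");s=optics.camera("scene")
for c in(t,s):
    for y in(.115,0,-.115):
        for p in proj(c,[[*(RO+a*XA+(y+b)*YA),.13] for a,b in((-.01,-.0475),(-.01,.0475),(-.17,.0475),(-.17,-.0475),(-.09,0))]): cv2.circle(c["pixels"],tuple(int(round(v)) for v in p),1,(255,0,0),-1)
a=cv2.resize(t["pixels"][100:240,220:400],(540,420),interpolation=cv2.INTER_CUBIC)
b=cv2.resize(s["pixels"][170:360,180:375],(260,253))
o=np.zeros((420,800,3),np.uint8);o[:,:540]=a;o[:253,540:]=b
cv2.imwrite("pics/leaf.png",o[:,:,::-1])
E
```

```text
time: 2.08
ee_pos: [0.5705, 0.119, 0.1755]
eef_rot: [0.093, 0.996, 0.0, -0.001]
ft_force: [-0.9, 0.8, 0.6]
width: 0.0001
grip_force: 0.0
row [-0.0085 -0.0141  0.085 ] [-0.0001 -0.0011  0.0024] ee [0.5705 0.119  0.1755] F [-0.93  0.77  0.58] t 2.075
```

View pics/leaf.png

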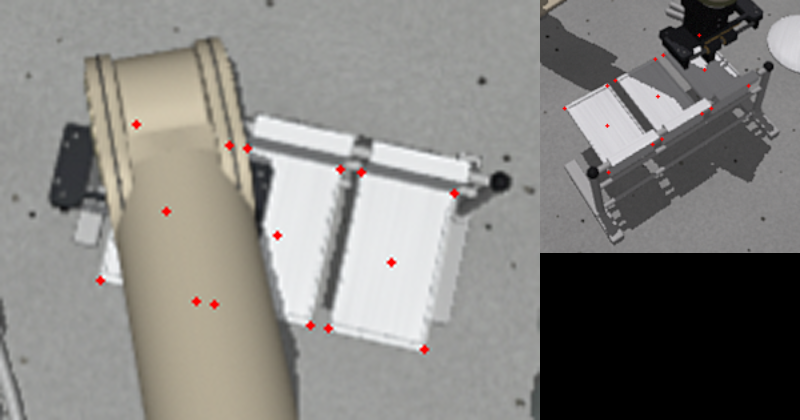

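The predicted corners land on the visible leaf edges, so the rack model holds. I'll go down to just above the left leaf.

```bash
python3 -m pendant '[[1,-0.0085,-0.014,0.08,0,0,0],[1,-0.0085,-0.014,0.08,0,0,0],[1,-0.0085,-0.014,0.08,0,0,0],[1,-0.0085,-0.014,0.08,0,0,0]]'
python3 -c "
from h import *
need([*mid(.115),.144],YA)"
python3 -m pendant '[[1,0,0,0.02,0,0,0],[1,0,0,0.02,0,0,0],[1,0,0,0.027,0,0,0],[1,0,0,0.027,0,0,0]]'
```

```text
time: 2.68
ee_pos: [0.5739, 0.1124, 0.1537]
eef_rot: [0.095, 0.995, 0.0, 0.001]
ft_force: [0.9, -0.1, 1.8]
width: 0.0005
grip_force: 0.0
row [0.0071 0.0053 0.0324] [0.0005 0.0006 0.0011] ee [0.5739 0.1124 0.1537] F [ 0.9  -0.12  1.75] t 2.675
time: 3.18
ee_pos: [0.5735, 0.1118, 0.1444]
eef_rot: [0.095, 0.995, 0.0, 0.0]
ft_force: [-0.1, 0.5, 0.4]
width: 0.0002
grip_force: 0.4
```

```bash
python3 -m pendant '[[1,0,0,0.005,0,0,0],[1,0,0,0.005,0,0,0]]'; python3 -m pendant '[[1,0,0,0.004,0,0,0],[1,0,0,0.004,0,0,0]]';python3 -m pendant '[[1,0,0,0,0,0,0]]'
```

```text
time: 3.42
ee_pos: [0.5736, 0.1118, 0.1432]
eef_rot: [0.095, 0.995, 0.0, 0.0]
ft_force: [-2.6, -0.4, 5.0]
width: 0.0006
grip_force: 2.3
time: 3.68
ee_pos: [0.5736, 0.1118, 0.1423]
eef_rot: [0.095, 0.995, 0.0, 0.0]
ft_force: [-3.2, -1.7, 8.4]
width: 0.0003
grip_force: 3.9
time: 3.8
ee_pos: [0.5736, 0.1118, 0.1424]
eef_rot: [0.095, 0.995, 0.0, 0.0]
ft_force: [-3.1, -0.3, 7.7]
width: 0.0003
grip_force: 3.8
```

```bash
python3 -m pendant '[[1,0,0,0,0,0,0],[1,0,0,0,0,0,0],[1,0,0,0,0,0,0],[1,0,0,0,0,0,0],[1,0,0,0,0,0,0],[1,0,0,0,0,0,0],[1,0,0,0,0,0,0],[1,0,0,0,0,0,0]]'
python3 -m pendant '[[1,0,0,-0.08,0,0,0],[1,0,0,-0.08,0,0,0],[1,0,0,-0.08,0,0,0]]'
python3 -c "
from h import *
need([*mid(0),.16],YA)"
```

```text
time: 4.8
ee_pos: [0.5736, 0.1118, 0.1424]
eef_rot: [0.095, 0.995, 0.0, 0.0]
ft_force: [-3.6, -0.6, 8.1]
width: 0.0004
grip_force: 3.8
time: 5.18
ee_pos: [0.5732, 0.1118, 0.165]
eef_rot: [0.095, 0.995, -0.0, -0.0]
ft_force: [-0.5, 1.1, 0.3]
width: 0.0007
grip_force: 0.0
row [ 0.0057 -0.3756  0.0168] [-0.0001 -0.0003  0.0009] ee [0.5732 0.1118 0.165 ] F [-0.49  1.06  0.26] t 5.175
```

The left shelf took 8.1 N at about 2.3 mm (≈3.4 N/mm), so it looks firm. Next is the middle shelf.

```bash
python3 -m pendant '[[1,0.006,-0.375,0,0,0,0],[1,0.006,-0.375,0,0,0,0],[1,0.006,-0.375,0,0,0,0],[1,0.006,-0.375,0.03,0,0,0],[1,0.006,-0.375,0.05,0,0,0],[1,0.006,-0.375,0.05,0,0,0]]'
python3 -m pendant '[[1,0,0,0.015,0,0,0],[1,0,0,0.015,0,0,0],[1,0,0,0.015,0,0,0]]'
python3 -c "
from h import *
need([*mid(0),.144],YA)"
```

```text
time: 5.92
ee_pos: [0.55, 0.0027, 0.1496]
eef_rot: [0.094, 0.996, -0.0, -0.001]
ft_force: [0.2, 0.0, 0.2]
width: 0.0007
grip_force: 0.0
time: 6.3
ee_pos: [0.5505, 0.0018, 0.1463]
eef_rot: [0.095, 0.995, 0.0, 0.0]
ft_force: [-0.7, 0.0, 0.2]
width: 0.0004
grip_force: 0.0
row [ 0.0009 -0.0011  0.0077] [0.0001 0.0001 0.0009] ee [0.5505 0.0018 0.1463] F [-0.65  0.    0.24] t 6.3
```

```bash
python3 -m pendant '[[1,0,0,0.01,0,0,0],[1,0,0,0.01,0,0,0]]'; python3 -m pendant '[[1,0,0,0.005,0,0,0],[1,0,0,0.005,0,0,0]]'; python3 -m pendant '[[1,0,0,0,0,0,0]]'
```

```text
time: 6.55
ee_pos: [0.5506, 0.0017, 0.1433]
eef_rot: [0.095, 0.995, 0.0, 0.0]
ft_force: [0.7, 0.5, 1.8]
width: 0.0005
grip_force: 0.8
time: 6.8
ee_pos: [0.5507, 0.0017, 0.1419]
eef_rot: [0.095, 0.995, 0.0, 0.0]
ft_force: [0.5, 0.0, 2.6]
width: 0.0005
grip_force: 1.5
time: 6.92
ee_pos: [0.5507, 0.0017, 0.1419]
eef_rot: [0.095, 0.995, 0.0, 0.0]
ft_force: [0.6, -0.2, 3.3]
width: 0.0004
grip_force: 1.5
```

Soft (about 1.2 N/mm), so I'll continue in small steps to about 8 N.

```bash
python3 -m pendant '[[1,0,0,0.008,0,0,0],[1,0,0,0.008,0,0,0],[1,0,0,0.008,0,0,0]]'; python3 -m pendant '[[1,0,0,0.006,0,0,0],[1,0,0,0.006,0,0,0],[1,0,0,0.006,0,0,0]]'
```

```text
time: 7.3
ee_pos: [0.5508, 0.0017, 0.1396]
eef_rot: [0.095, 0.995, 0.0, 0.0]
ft_force: [-0.0, -0.8, 6.0]
width: 0.0007
grip_force: 2.8
time: 7.68
ee_pos: [0.5509, 0.0016, 0.1381]
eef_rot: [0.095, 0.995, 0.0, 0.001]
ft_force: [0.3, -0.1, 7.2]
width: 0.0003
grip_force: 3.6
```

```bash
python3 -m pendant '[[1,0,0,0.002,0,0,0],[1,0,0,0.002,0,0,0],[1,0,0,0.002,0,0,0],[1,0,0,0.002,0,0,0],[1,0,0,0.002,0,0,0],[1,0,0,0.002,0,0,0],[1,0,0,0.002,0,0,0],[1,0,0,0.002,0,0,0]]'
python3 -m pendant '[[1,0,0,-0.09,0,0,0],[1,0,0,-0.09,0,0,0],[1,0,0,-0.09,0,0,0]]'
python3 -c "
from h import *
need([*mid(-.115),.15],YA)"
```

```text
time: 8.68
ee_pos: [0.5509, 0.0017, 0.1375]
eef_rot: [0.095, 0.995, 0.0, 0.001]
ft_force: [0.3, 0.5, 7.6]
width: 0.0002
grip_force: 3.9
time: 9.05
ee_pos: [0.5498, 0.0017, 0.1631]
eef_rot: [0.095, 0.995, -0.0, -0.001]
ft_force: [-0.5, 0.3, 0.7]
width: 0.0006
grip_force: 0.0
row [-0.0005 -0.3839  0.0436] [-0.0001 -0.0006  0.0009] ee [0.5498 0.0017 0.1631] F [-0.55  0.33  0.69] t 9.05
```

The middle shelf took 7.6 N at about 7 mm, so it's cracked. Next is the right shelf.

```bash
python3 -m pendant '[[1,0,-0.383,0,0,0,0],[1,0,-0.383,0,0,0,0],[1,0,-0.383,0,0,0,0],[1,0,-0.383,0.03,0,0,0],[1,0,-0.383,0.045,0,0,0],[1,0,-0.383,0.045,0,0,0]]'
python3 -m pendant '[[1,0,0,0.015,0,0,0],[1,0,0,0.015,0,0,0],[1,0,0,0.015,0,0,0]]'
python3 -m pendant '[[1,0,0,0.01,0,0,0],[1,0,0,0.01,0,0,0]]'
python3 -m pendant '[[1,0,0,0.004,0,0,0],[1,0,0,0.004,0,0,0]]'
python3 -c "
from h import *
need([*mid(-.115),.144],YA)"
```

```text
time: 9.8
ee_pos: [0.5284, -0.11, 0.1495]
eef_rot: [0.094, 0.996, 0.0, -0.001]
ft_force: [0.3, 0.7, 0.1]
width: 0.0003
grip_force: 0.0
time: 10.18
ee_pos: [0.5287, -0.1111, 0.146]
eef_rot: [0.095, 0.995, 0.0, 0.0]
ft_force: [-0.7, -0.4, 0.6]
width: 0.0006
grip_force: 0.0
time: 10.42
ee_pos: [0.5289, -0.1111, 0.143]
eef_rot: [0.095, 0.995, 0.0, 0.0]
ft_force: [-0.0, -0.2, 1.2]
width: 0.0005
grip_force: 0.8
time: 10.68
ee_pos: [0.5289, -0.1112, 0.1419]
eef_rot: [0.095, 0.995, 0.0, 0.0]
ft_force: [0.8, -0.3, 2.4]
width: 0.0005
grip_force: 1.3
row [ 0.0022 -0.0012 -0.0071] [0.     0.0003 0.0009] ee [ 0.5289 -0.1112  0.1419] F [ 0.84 -0.3   2.37] t 10.675
```

```bash
python3 -m pendant '[[1,0,0,0.011,0,0,0],[1,0,0,0.011,0,0,0],[1,0,0,0.011,0,0,0]]'; python3 -m pendant '[[1,0,0,0.006,0,0,0],[1,0,0,0.006,0,0,0],[1,0,0,0.006,0,0,0]]'
```

```text
time: 11.05
ee_pos: [0.5291, -0.1112, 0.1387]
eef_rot: [0.095, 0.995, 0.0, 0.0]
ft_force: [0.8, 0.3, 5.4]
width: 0.0003
grip_force: 2.8
time: 11.42
ee_pos: [0.5292, -0.1112, 0.1371]
eef_rot: [0.095, 0.995, 0.0, 0.001]
ft_force: [1.4, 0.3, 8.5]
width: 0.0007
grip_force: 3.5
```

```bash
python3 -m pendant '[[1,0,0,0,0,0,0],[1,0,0,0,0,0,0],[1,0,0,0,0,0,0],[1,0,0,0,0,0,0],[1,0,0,0,0,0,0],[1,0,0,0,0,0,0],[1,0,0,0,0,0,0],[1,0,0,0,0,0,0]]'
python3 -m pendant '[[1,0,0,-0.2,0,0,0],[1,0,0,-0.2,0,0,0],[-1,0,0,-0.3,0,0,0],[-1,0,0,-0.3,0,0,0]]'
python3 - <<'E'
from h import *
t=optics.camera("top");s=optics.camera("scene")
for c,u in((t,(417.5,234.9)),(s,(129.2,285.7))): print(at(c,[u],.12 if c is t else .117))
print(tri(t,[(417.1,234.4)],s,[(128.7,285.2)]))
need([.388,-.32,.2],YA)
E
```

```text
time: 12.42
ee_pos: [0.5292, -0.1112, 0.1371]
eef_rot: [0.095, 0.995, 0.0, 0.001]
ft_force: [1.8, -0.0, 6.8]
width: 0.0004
grip_force: 3.5
time: 12.92
ee_pos: [0.5292, -0.1113, 0.2275]
eef_rot: [0.095, 0.995, 0.0, 0.001]
ft_force: [-0.5, -0.3, -0.8]
width: 0.0127
grip_force: 0.0
[[ 0.38907163 -0.31805834  0.12      ]]
[[ 0.39001767 -0.31821531  0.117     ]]
(array([ 0.39008754, -0.3178515 ,  0.11931627]), np.float64(0.0017766599662752364))
row [ 0.3272 -0.7725  0.0858] [ 0.     -0.0005  0.0009] ee [ 0.5283 -0.111   0.2256] F [ 0.43 -0.75 -0.46] t 13.025
```

The right shelf took about 7.5 N at about 7 mm, so it's cracked too, and the left shelf is the firm one. The jar triangulates to (0.3895, -0.318, 0.119), which agrees with its height. I'll go above it.

```bash
python3 -m pendant '[[-1,0.323,-0.765,0,0,0,0],[-1,0.323,-0.765,0,0,0,0],[-1,0.323,-0.765,0,0,0,0],[-1,0.323,-0.765,0,0,0,0],[-1,0.323,-0.765,0,0,0,0],[-1,0.323,-0.765,0,0,0,0],[-1,0.323,-0.765,0,0,0,0],[-1,0.323,-0.765,0,0,0,0]]'
python3 - <<'E'
from h import *
need([.3895,-.318,.107],YA)
w=optics.camera("wrist");
for p in proj(w,[[.3895,-.318,.12]]+[[.3895+.029*np.cos(a),-.318+.029*np.sin(a),.12] for a in np.arange(0,6.28,.4)]): cv2.circle(w["pixels"],tuple(int(round(v)) for v in p),2,(0,255,0),-1)
cv2.imwrite("pics/w1.png",w["pixels"][:,:,::-1])
E
```

```text
time: 14.02
ee_pos: [0.3907, -0.3173, 0.2263]
eef_rot: [0.094, 0.996, 0.0, -0.0]
ft_force: [0.1, 0.3, -0.4]
width: 0.0865
grip_force: 0.0
row [ 0.0032 -0.0031  0.3977] [ 0.0001 -0.0002  0.0018] ee [ 0.3907 -0.3173  0.2263] F [ 0.14  0.33 -0.42] t 14.025
```

View pics/w1.png

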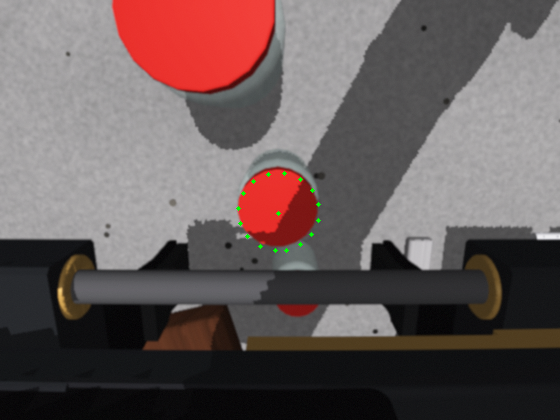

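The wrist view confirms the cap, centred at (278,207) against a predicted (278,213), within about 4 mm. The camera sits on the big-jar side, so I'll check its clearance before descending.

Run:
```python
from h import *
w=optics.camera("wrist");print(-cv2.Rodrigues(w["rvec"])[0].T@w["tvec"], r.read_state()["ee_pos"])
t=optics.camera("top");s=optics.camera("scene");print(tri(t,[(429.5,277.7)],s,[(86.9,248)]))
```

```text
[ 0.32172428 -0.30441416  0.37480965] [ 0.39047884 -0.31762632  0.22646807]
(array([ 0.26536686, -0.33679939,  0.1708965 ]), np.float64(0.0016109809861360493))
```

```bash
python3 -m pendant '[[-1,0.007,-0.003,0.15,0,0,0],[-1,0.007,-0.003,0.28,0,0,0],[-1,0.007,-0.003,0.36,0,0,0],[-1,0.007,-0.003,0.395,0,0,0],[-1,0.007,-0.003,0.395,0,0,0],[-1,0.007,-0.003,0.395,0,0,0]]'
python3 -m pendant '[[0,0,0,0,0,0,0],[1,0,0,0,0,0,0],[1,0,0,0,0,0,0],[1,0,0,0,0,0,0],[1,0,0,0,0,0,0],[1,0,0,0,0,0,0],[1,0,0,0,0,0,0],[1,0,0,0,0,0,0]]' 25
```

```text
time: 14.98
ee_pos: [0.3885, -0.319, 0.1091]
eef_rot: [0.095, 0.995, -0.0, 0.001]
ft_force: [0.4, -0.3, 1.1]
width: 0.0872
grip_force: 0.0
time: 15.98
ee_pos: [0.3879, -0.3185, 0.1081]
eef_rot: [0.095, 0.995, 0.0, 0.0]
ft_force: [0.5, 1.5, 2.0]
width: 0.0575
grip_force: 22.0
```

Cap gripped at 57.5 mm. Lifting.

```bash
python3 -m pendant '[[1,0,0,-0.05,0,0,0],[1,0,0,-0.15,0,0,0],[1,0,0,-0.28,0,0,0],[1,0,0,-0.42,0,0,0],[1,0,0,-0.54,0,0,0],[1,0,0,-0.6,0,0,0],[1,0,0,-0.6,0,0,0],[1,0,0,-0.6,0,0,0]]'
python3 -c "
from h import *
need([*mid(.115),.29],YA)"
```

```text
time: 16.98
ee_pos: [0.3873, -0.3185, 0.2873]
eef_rot: [0.095, 0.995, 0.0, -0.001]
ft_force: [0.5, 1.2, -4.3]
width: 0.0581
grip_force: 22.1
row [-0.3314  1.5335 -0.0088] [ 0.0002 -0.0006  0.0007] ee [ 0.3873 -0.3185  0.2873] F [ 0.45  1.16 -4.33] t 16.975
```

```bash
python3 -m pendant '[[1,-0.01,0.05,0,0,0,0],[1,-0.04,0.15,0,0,0,0],[1,-0.07,0.28,0,0,0,0],[1,-0.1,0.41,0,0,0,0],[1,-0.13,0.54,0,0,0,0],[1,-0.15,0.66,0,0,0,0],[1,-0.165,0.74,0,0,0,0],[1,-0.165,0.765,0,0,0,0]]'
python3 -m pendant '[[1,-0.01,0.05,0,0,0,0],[1,-0.04,0.15,0,0,0,0],[1,-0.07,0.28,0,0,0,0],[1,-0.1,0.41,0,0,0,0],[1,-0.13,0.54,0,0,0,0],[1,-0.15,0.66,0,0,0,0],[1,-0.165,0.74,0,0,0,0],[1,-0.165,0.765,0,0,0,0]]'
python3 -m pendant '[[1,0,0,0,0,0,0],[1,0,0,0,0,0,0]]'
python3 - <<'E'
from h import *
need([*mid(.115),.24],YA)
s=optics.camera("scene");p=s["pixels"]
cv2.imwrite("pics/s2.png",cv2.resize(p[110:330,200:420],(600,600),interpolation=cv2.INTER_CUBIC)[:,:,::-1])
E
```

```text
time: 17.98
ee_pos: [0.4797, -0.1013, 0.2869]
eef_rot: [0.094, 0.996, -0.0, -0.001]
ft_force: [-0.6, -0.3, -3.3]
width: 0.0577
grip_force: 22.1
time: 18.98
ee_pos: [0.5721, 0.1142, 0.2876]
eef_rot: [0.095, 0.996, -0.0, -0.0]
ft_force: [0.9, -1.1, -3.1]
width: 0.0574
grip_force: 22.1
time: 19.23
ee_pos: [0.5719, 0.1116, 0.2884]
eef_rot: [0.096, 0.995, -0.0, 0.0]
ft_force: [-0.2, 0.1, -4.7]
width: 0.0579
grip_force: 22.1
row [0.001  0.0091 0.1614] [-0.0001  0.0002 -0.0001] ee [0.5719 0.1116 0.2884] F [-0.18  0.11 -4.69] t 19.225
```

View pics/s2.png

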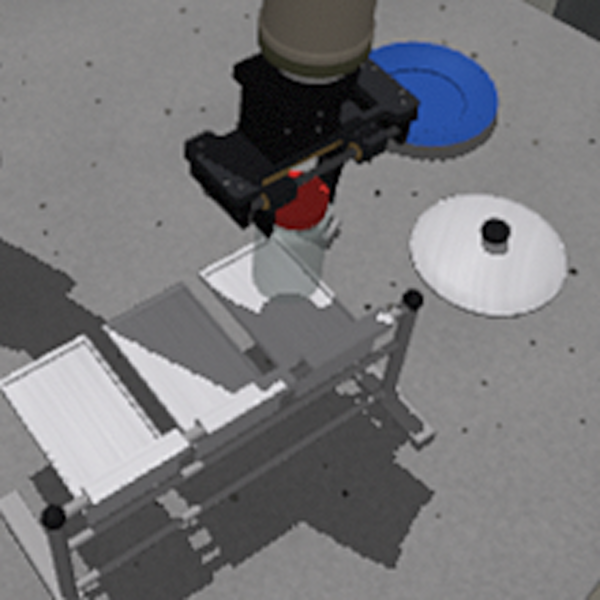

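The jar hangs upright over the left shelf. Contact is expected at TCP z ≈ 0.238.

```bash
python3 -m pendant '[[1,0.001,0.009,0.03,0,0,0],[1,0.001,0.009,0.07,0,0,0],[1,0.001,0.009,0.11,0,0,0],[1,0.001,0.009,0.14,0,0,0],[1,0.001,0.009,0.152,0,0,0],[1,0.001,0.009,0.152,0,0,0],[1,0.001,0.009,0.152,0,0,0]]'
python3 -m pendant '[[1,0,0,0.004,0,0,0],[1,0,0,0.008,0,0,0],[1,0,0,0.008,0,0,0]]'
python3 -m pendant '[[1,0,0,0.004,0,0,0],[1,0,0,0.004,0,0,0]]'
```

```text
time: 20.15
ee_pos: [0.5724, 0.1161, 0.243]
eef_rot: [0.095, 0.995, 0.0, 0.0]
ft_force: [-0.2, 0.4, -4.9]
width: 0.0574
grip_force: 22.1
time: 20.52
ee_pos: [0.5721, 0.1161, 0.2401]
eef_rot: [0.095, 0.995, 0.0, -0.0]
ft_force: [0.1, 0.5, -3.4]
width: 0.058
grip_force: 22.1
time: 20.78
ee_pos: [0.5721, 0.116, 0.2388]
eef_rot: [0.095, 0.995, -0.0, -0.0]
ft_force: [-0.7, 0.2, -5.3]
width: 0.058
grip_force: 22.1
```

```bash
python3 -m pendant '[[1,0,0,0.003,0,0,0],[1,0,0,0.003,0,0,0]]'
python3 -m pendant '[[1,0,0,0.003,0,0,0],[1,0,0,0.003,0,0,0],[1,0,0,0.003,0,0,0]]'
```

```text
time: 21.02
ee_pos: [0.5722, 0.1161, 0.2381]
eef_rot: [0.095, 0.995, 0.0, 0.0]
ft_force: [-0.0, 0.1, -3.3]
width: 0.0576
grip_force: 22.2
time: 21.4
ee_pos: [0.5722, 0.116, 0.2374]
eef_rot: [0.095, 0.995, 0.0, 0.0]
ft_force: [-0.4, -0.7, 1.3]
width: 0.0578
grip_force: 22.4
```

The shelf now carries the jar, so I'll release and go straight up.

```bash
python3 -m pendant '[[0.2,0,0,0,0,0,0],[-1,0,0,0,0,0,0],[-1,0,0,0,0,0,0],[-1,0,0,0,0,0,0],[-1,0,0,0,0,0,0],[-1,0,0,0,0,0,0]]'
python3 -m pendant '[[-1,0,0,-0.05,0,0,0],[-1,0,0,-0.13,0,0,0],[-1,0,0,-0.25,0,0,0],[-1,0,0,-0.4,0,0,0],[-1,0,0,-0.4,0,0,0],[-1,0,0,-0.4,0,0,0]]'
python3 - <<'E'
from h import *
s=optics.camera("scene");w=optics.camera("wrist");
p=mid(.115)
for c in(s,w):
    pts=[[*p,.128],[*p,.248]]+[[p[0]+.029*np.cos(a),p[1]+.029*np.sin(a),.248] for a in np.arange(0,6.28,.4)]
    for q in proj(c,pts): cv2.circle(c["pixels"],tuple(int(round(v)) for v in q),1,(0,255,0),-1)
a=cv2.resize(s["pixels"][150:310,240:400],(400,400)); b=cv2.resize(w["pixels"],(400,300))
o=np.zeros((400,800,3),np.uint8);o[:,:400]=a;o[:300,400:]=b
cv2.imwrite("pics/end.png",o[:,:,::-1])
E
```

```text
time: 22.15
ee_pos: [0.5721, 0.116, 0.2371]
eef_rot: [0.095, 0.995, 0.0, -0.0]
ft_force: [-0.2, -0.3, 0.2]
width: 0.0864
grip_force: 0.0
time: 22.9
ee_pos: [0.572, 0.116, 0.3573]
eef_rot: [0.095, 0.995, 0.0, 0.0]
ft_force: [0.3, 0.2, -0.4]
width: 0.0871
grip_force: 0.0
```

View pics/end.png

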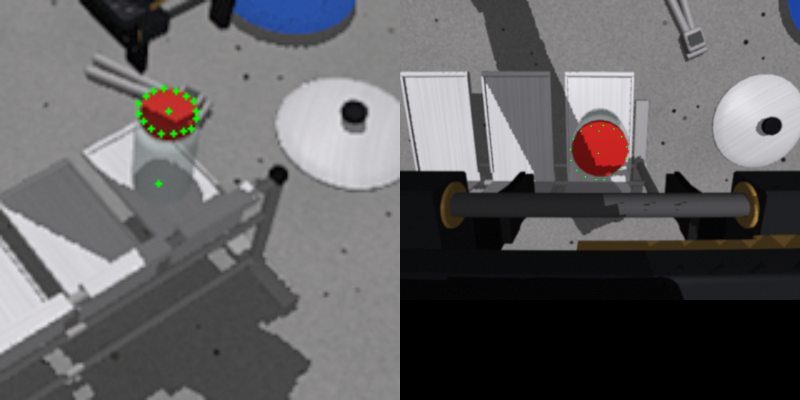

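The jar stands upright, with its cap centred in the predicted ring (scene crop 168,111; wrist 600,150) over the middle of the left shelf. The gripper is clear, so I'm handing in.

```bash
python3 -c "
from bench import r
print(r.close_job())"
```

```text
the job is handed in; nothing more can be done
None
```

The left shelf is the firm one (about 2.3 mm under 8 N, against about 7 mm for the middle and right), and the jar is released, standing upright in its middle; I handed the job in, but no verdict came back.

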